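# Slide the specimen plate home on the inspection stage

## Robot

A 7-joint arm with a two-finger parallel gripper is mounted at the origin on the work surface. World frame = base frame: x ahead of the robot, y to its left, z up, the work surface at z = 0. Lengths are in m, angles in rad, forces in N, time in s.
With the tool pointing down it reaches from about 0.4 to 0.9 m from the base axis. Payload 5.5 kg.
Tool frame: the origin (TCP) lies where the fingers leave the gripper's body, on its centre line; the fingertips stand 73 mm ahead of it and the grasp point (between the pads) lies 54 mm ahead of it; z points along the fingers, x is the direction in which the jaws open and shut, and the axes are right-handed (so a half turn about z gives the same grasp; the last joint's range is limited). The gripper opens to 85 mm and grips with 20 to 120 N. Pads are 22 mm wide; open, the fingers measure 114 mm over their backs; the gripper's body (76 mm by 85 mm) begins 54 mm behind the grasp point. The pads swing forward as they close: fully open they stand 13 mm farther back than shut.
Start: joints at [-1.041, 0.501, -0.427, 1.55, 0.221, 1.138, -0.21], TCP at [0.171, 0.627, 0.304] pointing down, gripper open.
Joint ranges: [-2.88, 2.88], [-0.31, 2.03], [-1.54, 1.56], [0.2, 2.42], [-1.41, 4.55], [0.19, 2.02], [-2.57, 2.57]. Speed limits (rad/s): [2.57, 2.57, 3.14, 3.14, 3.14, 3.14, 3.14].

## Interface

Orientations are given as a rotation vector (axis times angle).
In Python, from workcell import ctrl, cams gives the robot as it stands. The module is installed in compiled form; this text tells all that it offers.
- The arm moves only by the tool servo_tool, never from a script. Its argument "commands" is one flat list of numbers, 4 for each row, row after row: the shift along the tool's x, y, z in m, then the turn about the tool's z in rad. A call has 1 to 20 rows; each row is the pose to reach, as a shift and turn from the pose commanded when the call began, along the tool's axes at that moment; what a row does not reach only later rows make up. A row lasts 1/10 s, in which the tool goes at most 50 mm and 8.59 degrees, less where a joint would pass 70% of its speed; a pose out of reach is approached as far as the arm can. A call with a gripper value outside its range is refused whole. "gripper" is the gripper command: -1 is fully open, 1 is shut, values between are in proportion, set as the call begins (left out, the last holds). The fingers move at their own pace and stop on an object; "grip_force" is the grip in N (left out, the last holds). Time passes only in rows, so rows that repeat a pose let the fingers close. It gives the time, the measured TCP pose, the force and the opening at its end, in the units of the state.
- ctrl.observe(): the state, without advancing time (a new reading comes with each control period).
- cams.get_image(name): name is "scene" or "top" or "wrist"; returns the picture (400x640x3 uint8, blue, green, red); there is no depth.
- cams.get_calibration(name): a dict with "K" (3x3 intrinsics, pixels), "extrinsics" (4x4, takes a point from camera to world coordinates); the wrist camera has in their place "mount" (4x4, takes a point from camera to tool coordinates, whose origin is the TCP and whose axes are the tool frame's). Camera axes: x right, y down, z forward; pixel columns grow to the right and rows downward; lengths in m; the calibration is good to about 2 mm. A picture is of the moment at which its call begins: read the wrist's pose just before it. get_calibration takes no time and is no camera call.
- ctrl.close_job(): hands the job in, once; it reports no verdict.
Trained networks look in the newest picture that a camera, given by its name, has taken for a name from the list of things; names that differ only in an ending like _2 or _b are one class to them, and where a whole thing is asked for, a point or a joint stands for the part that bears it (a point fixed in the world has none). Each returns a list of dicts, best first, with "p" (0 to 1); they miss things now and then, are a little off and sometimes report something else, mostly with a low value. They report only what shows in the picture. A call takes as long as a camera call. They do not tell look-alikes from the thing itself.
- cams.search_frame(camera, thing): "at" ([row, column] as shares, 0 to 1, of the picture: columns of its width, rows of its height, amid what is visible of it).
- cams.place_of(camera, thing): "at" ([row, column] as shares, 0 to 1, of the picture: columns of its width, rows of its height: a listed point, or the origin of a listed thing).
The state is a dict: "time": time; "joint_pos": joint angles; "dq": joint speeds; "tau": joint torques, N m; "position": TCP position; "tcp_rot": TCP orientation; "ft_force": force on the tool from outside, world axes, zero at the start; "wrist_torque": the same for the moment, N m; "width": finger opening in m.
Only numpy, scipy, OpenCV 4.12 (cv2) and the standard library are available. Lean on these libraries where they do the work, as an engineer would, in place of code of your own. Each camera call takes 0.05 s, during which the arm holds its last target. There are 200 camera calls.

## Task

Pick up the round steel specimen plate by its bar grip and lay it flat on the empty loading end of the inspection stage's deck, well clear of the round pocket. Then slide it gently along the deck, without lifting it or carrying it over the pocket, until it drops fully home in the pocket, and let go of it there. Do not press or ram it hard against the stage, and leave the bottle, dish and tweezers where they are.

Things in the scene. Friction and masses are not known exactly. Their poses are not given: they have to be found in the camera images.
- plate: Loose round steel plate, 80 mm diameter, 9 mm thick, lower rim bevelled 3 mm, 0.22 to 0.41 kg, with a black upright bar grip across its centre: 12 mm along the plate's x, 36 mm along its y, from 9 to 36 mm above the underside. Origin: centre of the underside; z up. Starts flat on the bench at any yaw; its yaw in the pocket does not matter. Held lightly, it swings in the pads.
- stage: Fixed inspection stage: white pedestal 300 x 130 mm, 24 mm high, under a bare aluminium deck 230 mm long (stage x), 110 mm wide (y), flat top 46 mm above the bench. Origin: on the bench, on the centre line, z up. A round pocket, 84 mm wide, 5 mm deep, is near the deck's +x end; the plain -x half is the loading end. Slide towards stage +x.
- load (a point): Point on the deck's top at the loading end, 105 mm from the stage's origin on the -x side, on the centre line: lay the plate's centre here, give or take 20 mm. Axes as the stage.
- seat (a point): Point at deck-top height above the stage's origin: the pocket's MEAN place. The deck is clamped where the last user left it (it does not give), so the pocket's true centre lies on the centre line anywhere from 15 mm before to 15 mm beyond this point (not measured). At the pocket the plate tips in, drops 5 mm (underside 41 mm above the bench), and the far wall stops it dead.
- bottle: Bystander: clear lab bottle with red cap, 56 mm diameter, 120 mm tall, standing on the bench. Origin: centre of its underside.
- dish: Bystander: clear closed petri dish, 64 mm diameter, 14 mm high, on the bench. Origin: centre of its underside.
- tweezers: Bystander: steel tweezers lying on the bench, 115 mm long along its x, 6 mm high. Origin: middle, on the bench.
Mind the look-alikes: they are no part of the job. Of the things like the plate, leave any that is pink or turquoise; of the rest the smaller one is meant.

How it is judged:
On the way:
1. the plate lies flat on the loading end of the deck, clear of the pocket (x of plate in the frame of stage between -0.135 and -0.08 m and y of plate in the frame of stage between -0.025 and 0.025 m and z of plate in the frame of stage between 0.044 and 0.0475 m and angle between plate's own z axis and vertical below 0.04 rad and contact force between plate and stage above 0.5 N), for 0.2 s.
At the end, for the whole second after the job is handed in: The plate lies released and still in the pocket, flat (within 0.03 rad) and fully down: its underside 39 to 42.5 mm above the bench in the stage's frame, its centre within 20 mm of the stage origin along x and 6 mm across (z of plate in the frame of stage between 0.039 and 0.0425 m and x of plate in the frame of stage between -0.02 and 0.02 m and y of plate in the frame of stage between -0.006 and 0.006 m and angle between plate's own z axis and vertical below 0.03 rad and linear speed of plate below 0.01 m/s); the robot touches nothing.
It fails at once if the plate is pressed or rammed against the stage with more than 21 N (impacts of a moving plate, over 5 mm/s, not counted) (contact force between plate and stage above 21 N and linear speed of plate below 0.005 m/s).
It fails at once if the plate is lifted or carried more than 8 mm above the deck over the pocket's part of the stage (z of plate in the frame of stage above 0.054 m and x of plate in the frame of stage between -0.07 and 0.09 m and y of plate in the frame of stage between -0.06 and 0.06 m).
It fails at once if the bottle is disturbed (distance of bottle from where it was at the start of the episode above 0.03 m).
It fails at once if the dish is disturbed (distance of dish from where it was at the start of the episode above 0.03 m).
It fails at once if the tweezers are disturbed (distance of tweezers from where it was at the start of the episode above 0.03 m).
It also fails if it takes over 64 s, if anything falls off the work surface, if the arm or the gripper's body presses on something with over 40 N, if the wrist force passes 120 N, or if a joint passes its speed limit or range.

## Working session

There is one attempt and no reset: what is moved stays moved. The work goes in short steps, Python scripts to look and compute and a tool call to move; the robot and the scene stay as the last step left them, time stands still between calls to the robot, and variables do not carry over. Pictures are saved under pics/ and viewed, about 8 in all and at most 12, crops included, and the job is handed in when it is done.

Besides the shell and the picture viewer there is one more tool, called by a JSON object that holds its "fn" and its "kwargs", one argument or row to a line. servo_tool: Moves the arm, as the interface text tells. Its arguments: {"type":"object","properties":{"commands":{"type":"array","items":{"type":"number"}},"gripper":{"type":"number"},"grip_force":{"type":"number"}},"required":["commands"]}

```bash
mkdir -p pics; cat > h.py <<'E'
import numpy as np, cv2
from scipy.spatial.transform import Rotation as R
from workcell import ctrl, cams
def T():
    s=ctrl.observe(); M=np.eye(4); M[:3,:3]=R.from_rotvec(s['tcp_rot']).as_matrix(); M[:3,3]=s['position']; return M
def ray(cam,px,z,M=None):
    c=cams.get_calibration(cam); E=np.array(c['extrinsics']) if cam!='wrist' else M@np.array(c['mount'])
    d=E[:3,:3]@np.linalg.inv(np.array(c['K']))@[px[0],px[1],1]; o=E[:3,3]
    return o+d*(z-o[2])/d[2]
def find(cam,thing,f=None):
    f=f or cams.place_of
    return [(round(d['p'],2),round(d['at'][1]*640,1),round(d['at'][0]*400,1)) for d in f(cam,thing)]
E
python3 - <<'E'
from h import *
for c in ['scene','top']:
    im=cams.get_image(c); cv2.imwrite(f'pics/{c}0.png',im)
    for t,z in [('plate',0),('stage',0),('load',.046),('seat',.046),('bottle',0),('dish',0),('tweezers',0)]:
        for r in find(c,t): print(c,t,r,ray(c,r[1:],z).round(3))
print(ctrl.observe()['time'], T().round(3))
E
```

```text
scene plate (0.89, 313.9, 189.3) [0.485 0.232 0.   ]
scene plate (0.89, 283.4, 165.1) [0.357 0.267 0.   ]
scene plate (0.82, 357.5, 164.7) [0.524 0.384 0.   ]
scene plate (0.56, 237.7, 196.6) [0.344 0.101 0.   ]
scene stage (0.81, 239.9, 312.7) [ 0.577 -0.135  0.   ]
scene load (0.78, 273.5, 265.0) [ 0.583 -0.038  0.046]
scene seat (0.63, 234.3, 298.6) [ 0.574 -0.136  0.046]
scene seat (0.24, 377.1, 290.8) [0.778 0.025 0.046]
scene bottle (0.57, 414.9, 174.5) [0.672 0.434 0.   ]
scene tweezers (0.57, 378.0, 290.9) [0.768 0.056 0.   ]
top plate (0.86, 206.7, 221.0) [0.527 0.381 0.   ]
top plate (0.76, 334.4, 309.0) [0.35  0.106 0.   ]
top plate (0.6, 450.1, 206.1) [ 0.573 -0.138  0.   ]
top plate (0.58, 256.5, 298.9) [0.367 0.27  0.   ]
top plate (0.57, 276.2, 238.1) [0.495 0.233 0.   ]
top stage (0.59, 453.9, 204.6) [ 0.577 -0.146  0.   ]
top load (0.65, 410.3, 200.1) [ 0.58  -0.04   0.046]
top seat (0.61, 460.0, 203.4) [ 0.576 -0.142  0.046]
top bottle (0.7, 187.6, 154.7) [0.668 0.428 0.   ]
top dish (0.93, 264.2, 169.5) [0.641 0.264 0.   ]
top tweezers (0.79, 361.6, 114.0) [0.769 0.057 0.   ]
0.8 [[ 0.264  0.965 -0.     0.171]
 [ 0.965 -0.264  0.     0.627]
 [-0.    -0.    -1.     0.304]
 [ 0.     0.     0.     1.   ]]
```

```bash
python3 -c "
import cv2,numpy as np
cv2.imwrite('pics/both.png',cv2.resize(np.vstack([cv2.imread('pics/scene0.png'),cv2.imread('pics/top0.png')]),(480,600)))"
```

```text
(no output)
```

View pics/top0.png

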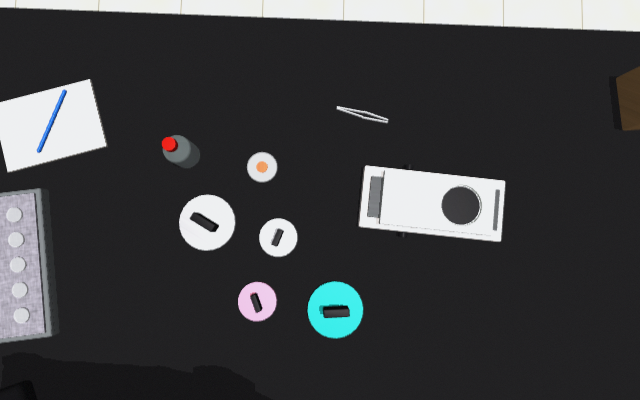

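View pics/scene0.png

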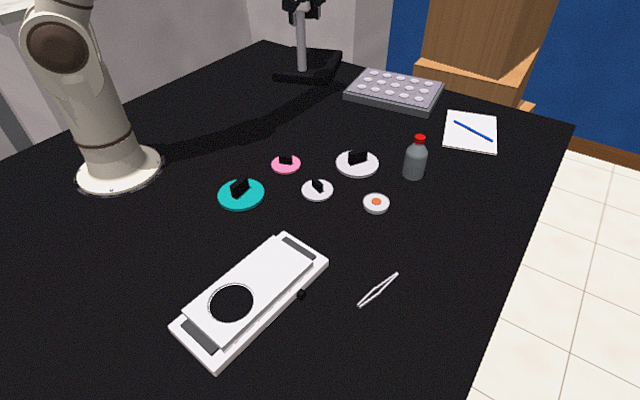

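Candidates in top view: large white plate (207,222), small white plate (278,238), pink (257,301) and turquoise (335,310). The description (not pink or turquoise, the smaller of the rest) picks the small white one at (278,238). Checking it in a close crop.

```bash
python3 - <<'E'
from h import *
im=cv2.imread('pics/top0.png')
a=cv2.resize(im[185:285,165:315],(600,400),interpolation=cv2.INTER_CUBIC)
cv2.imwrite('pics/crop.png',a)
g=im.max(2)
# plate disc size & bar axis
for (x,y,r) in [(278,238,24),(207,222,34)]:
    m=np.zeros_like(g); w=g[y-r:y+r,x-r:x+r]>150
    c,_=cv2.findContours(w.astype(np.uint8),0,2); c=max(c,key=cv2.contourArea)
    (cx,cy),rr=cv2.minEnclosingCircle(c); p=(cx+x-r,cy+y-r)
    P=ray('top',p,.009); Q=ray('top',(p[0]+rr,p[1]),.009)
    print('disc',p,P.round(4),'dia',2*np.linalg.norm(P-Q))
    d=np.zeros_like(g); cv2.circle(d,(int(p[0]),int(p[1])),int(rr*.75),1,-1)
    ys,xs=np.nonzero((d>0)&(g<110)); v=np.c_[xs,ys].astype(float)
    e=np.linalg.eigh(np.cov(v.T))[1][:,1]; mc=v.mean(0)
    A=ray('top',mc+8*e,.03);B=ray('top',mc-8*e,.03); print('bar c',ray('top',mc,.03).round(4),'yaw',np.degrees(np.arctan2(*(A-B)[[1,0]])))
# stage
w=np.zeros_like(g); w[150:260,345:520]=(g>150)[150:260,345:520]
c,_=cv2.findContours(w,0,2); c=max(c,key=cv2.contourArea); b=cv2.boxPoints(cv2.minAreaRect(c))
for q in b: print('corner',q,ray('top',q,.024).round(4))
print('pedestal centre',np.mean([ray('top',q,.024) for q in b],0))
E
```

```text
disc (277.875, 237.125) [0.4973 0.2289 0.009 ] dia 0.08069689053845654
bar c [0.4974 0.229  0.03  ] yaw 158.48766031070753
disc (206.72335052490234, 222.16497421264648) [0.5247 0.3787 0.009 ] dia 0.11737358095681141
bar c [0.525  0.3792 0.03  ] yaw 62.15679214969905
corner [357.91772 226.2614 ] [0.5243 0.0628 0.024 ]
corner [364.56897 164.7372 ] [0.6536 0.0513 0.024 ]
corner [506.82532 180.11626] [ 0.6298 -0.2503  0.024 ]
corner [500.17407 241.64046] [ 0.5002 -0.2352  0.024 ]
pedestal centre [ 0.5769639  -0.09285254  0.024     ]
```

View pics/crop.png

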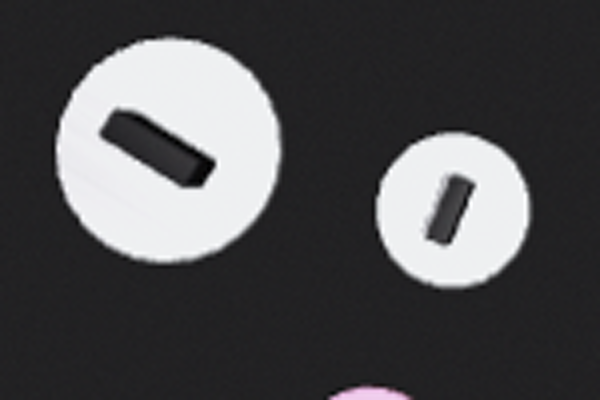

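Small white plate confirmed (80.7 mm dia., the other is 117 mm). Moving above it with the jaws across the bar.

{"fn": "servo_tool", "kwargs": {
  "commands": [-0.298,0.42,0.07,0.117,-0.298,0.42,0.07,0.117,-0.298,0.42,0.07,0.117,-0.298,0.42,0.07,0.117,-0.298,0.42,0.07,0.117,-0.298,0.42,0.07,0.117,-0.298,0.42,0.07,0.117,-0.298,0.42,0.07,0.117,-0.298,0.42,0.07,0.117,-0.298,0.42,0.07,0.117,-0.298,0.42,0.07,0.117,-0.298,0.42,0.07,0.117,-0.298,0.42,0.07,0.117,-0.298,0.42,0.07,0.117,-0.298,0.42,0.07,0.117],
  "gripper": -1
}}

```text
time: 2.3
position: [0.497, 0.2306, 0.2342]
tcp_rot: [-2.601, -1.761, -0.001]
ft_force: [-0.6, -0.2, 1.3]
width: 0.0851
```

```bash
cat > look.py <<'E'
from h import *
import sys
M=T(); im=cams.get_image('wrist'); cv2.imwrite(f'pics/{sys.argv[1]}.png',im)
print(M.round(4).tolist(), ctrl.observe()['ft_force'].round(2) if hasattr(ctrl.observe()['ft_force'],'round') else ctrl.observe()['ft_force'])
for t,z in [a.split(':') for a in sys.argv[2:]]:
    for r in find('wrist',t):
        P=ray('wrist',r[1:],float(z),M); print(t,r,P.round(4),'tool',(M[:3,:3].T@(P-M[:3,3])).round(4))
E
python3 look.py w1 plate:0 
python3 - <<'E'
from h import *
print(np.array(ctrl.observe()['joint_pos']).round(3)); print(cams.get_calibration('wrist'))
E
```

```text
[[0.3715, 0.9284, 0.0, 0.497], [0.9284, -0.3715, 0.0008, 0.2306], [0.0007, -0.0003, -1.0, 0.2342], [0.0, 0.0, 0.0, 1.0]] [-0.17 -0.42  0.34]
plate (0.75, 320.0, 183.6) [0.4968 0.227  0.    ] tool [-0.0035  0.0012  0.2342]
plate (0.75, 482.4, 149.4) [0.5226 0.3779 0.    ] tool [ 0.1461 -0.0309  0.2343]
plate (0.64, 129.3, 86.2) [0.3537 0.1048 0.    ] tool [-0.1702 -0.0862  0.2341]
plate (0.58, 306.0, 21.8) [0.3643 0.2681 0.    ] tool [-0.0147 -0.137   0.2342]
plate (0.18, 564.1, 261.5) [0.6636 0.426  0.    ] tool [0.2432 0.0822 0.2343]
[-0.287  0.38  -0.24   1.879  0.113  0.895  0.609]
{'K': array([[328.98237479,   0.        , 323.90363766],
       [  0.        , 328.98237479, 199.46542729],
       [  0.        ,   0.        ,   1.        ]]), 'mount': array([[ 9.99999582e-01, -6.64372678e-04, -6.28234731e-04,
         3.47833305e-04],
       [ 8.07735499e-04,  9.63856193e-01,  2.66421822e-01,
        -6.72392227e-02],
       [ 4.28524557e-04, -2.66422218e-01,  9.63856327e-01,
        -6.99627209e-02],
       [ 0.00000000e+00,  0.00000000e+00,  0.00000000e+00,
         1.00000000e+00]])}
```

View pics/w1.png

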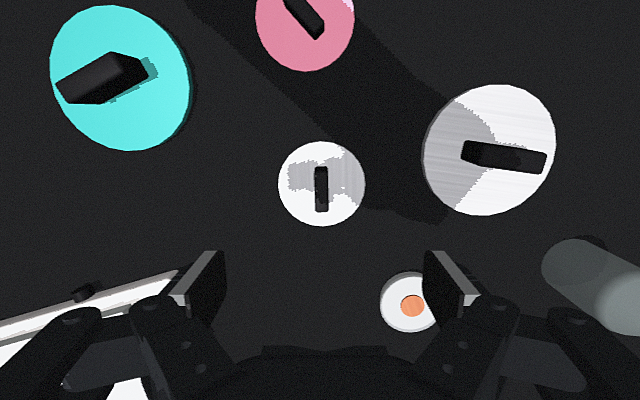

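The image shows the small plate at (321,184) with its bar vertical in view, so the jaws are aligned with it. The networks and the disc outline agree. Descending and gripping.

{"fn": "servo_tool", "kwargs": {
  "commands": [-0.002,0.001,0.05,0,-0.002,0.001,0.09,0,-0.002,0.001,0.12,0,-0.002,0.001,0.14,0,-0.002,0.001,0.147,0,-0.002,0.001,0.147,0,-0.002,0.001,0.147,0]
}}

```text
time: 3.1
position: [0.4987, 0.2273, 0.0879]
tcp_rot: [2.604, 1.758, 0.003]
ft_force: [-0.0, -0.4, 0.3]
width: 0.0853
```

{"fn": "servo_tool", "kwargs": {
  "commands": [0,0,0,0,0,0,0,0,0,0,0,0,0,0,0,0,0,0,0,0,0,0,0,0,0,0,0,0,0,0,0,0,0,0,0,0,0,0,0,0],
  "gripper": 1,
  "grip_force": 50
}}

```text
time: 4.1
position: [0.4984, 0.2268, 0.0873]
tcp_rot: [2.604, 1.757, 0.001]
ft_force: [-0.8, -0.5, 5.3]
width: 0.0109
```

{"fn": "servo_tool", "kwargs": {
  "commands": [0,0,-0.02,0,0,0,-0.05,0,0,0,-0.08,0,0,0,-0.1,0,0,0,-0.1,0,0,0,-0.1,0]
}}

```text
time: 4.7
position: [0.4976, 0.2262, 0.186]
tcp_rot: [-2.604, -1.757, 0.002]
ft_force: [-0.3, -0.6, -3.5]
width: 0.0109
```

```bash
python3 look.py w2 load:0.046 seat:0.046 plate:0.1 stage:0; python3 -c "
from h import *
print(ctrl.observe()['joint_pos'],ctrl.observe()['width'])
im=cams.get_image('top');cv2.imwrite('pics/t2.png',im)"
```

```text
[[0.3746, 0.9272, -0.0009, 0.4976], [0.9272, -0.3746, -0.0005, 0.2262], [-0.0008, -0.0006, -1.0, 0.186], [0.0, 0.0, 0.0, 1.0]] [-0.65 -0.37 -3.78]
plate (0.97, 93.7, 79.3) [0.3849 0.1609 0.1   ] tool [-0.1027 -0.0799  0.0862]
plate (0.95, 516.9, 152.6) [0.4882 0.3287 0.1   ] tool [ 0.0916 -0.0471  0.086 ]
plate (0.71, 321.1, 238.5) [0.4938 0.2263 0.1   ] tool [-0.0012 -0.0035  0.086 ]
[-0.29016814  0.44735891 -0.23010379  1.91356076  0.13773736  0.79854595
  0.59211818] 0.010888605656854454
```

View pics/w2.png

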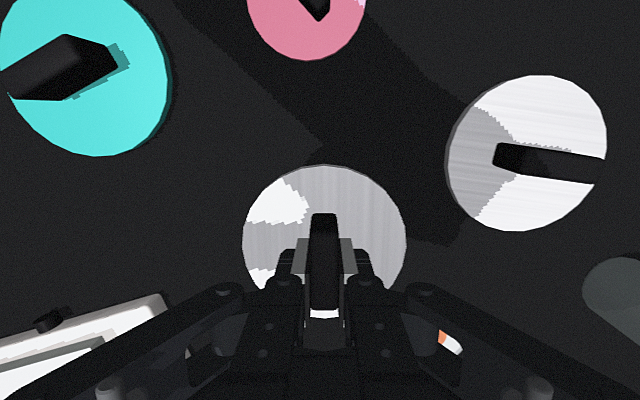

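Plate is held (width 11 mm) and level. Next I carry it to above the loading end, with the camera looking towards the pocket.

{"fn": "servo_tool", "kwargs": {
  "commands": [-0.01,0.01,-0.01,-0.1,-0.03,0.025,-0.03,-0.2,-0.05,0.04,-0.034,-0.34,-0.07,0.058,-0.034,-0.48,-0.09,0.075,-0.034,-0.62,-0.11,0.09,-0.034,-0.76,-0.13,0.108,-0.034,-0.9,-0.15,0.125,-0.034,-1.04,-0.17,0.141,-0.034,-1.18,-0.185,0.153,-0.034,-1.32,-0.197,0.163,-0.034,-1.46,-0.206,0.17,-0.034,-1.6,-0.211,0.175,-0.034,-1.73,-0.211,0.175,-0.034,-1.82,-0.211,0.175,-0.034,-1.874,-0.211,0.175,-0.034,-1.874,-0.211,0.175,-0.034,-1.874]
}}

```text
time: 6.7
position: [0.581, -0.0349, 0.22]
tcp_rot: [-0.13, -3.137, -0.002]
ft_force: [-0.0, 0.2, -3.4]
width: 0.0106
```

```bash
python3 look.py w3 load:0.046 seat:0.046 stage:0; python3 -c "
from h import *
print(ctrl.observe()['joint_pos'],ctrl.observe()['width'])"
```

```text
[[-0.9966, 0.0829, -0.0016, 0.581], [0.0829, 0.9966, 0.0015, -0.0349], [0.0017, 0.0014, -1.0, 0.22], [0.0, 0.0, 0.0, 1.0]] [ 0.13 -0.18 -2.85]
seat (0.56, 319.8, 53.7) [ 0.5752 -0.138   0.046 ] tool [-0.003  -0.1034  0.1739]
stage (0.68, 324.9, 66.2) [ 0.5717 -0.135   0.    ] tool [ 0.0006 -0.1008  0.2199]
[ 0.73019155  0.65514594 -0.98759853  1.78595857  0.62754054  1.05100424
  2.56855885] 0.010765183917234706
```

View pics/w3.png

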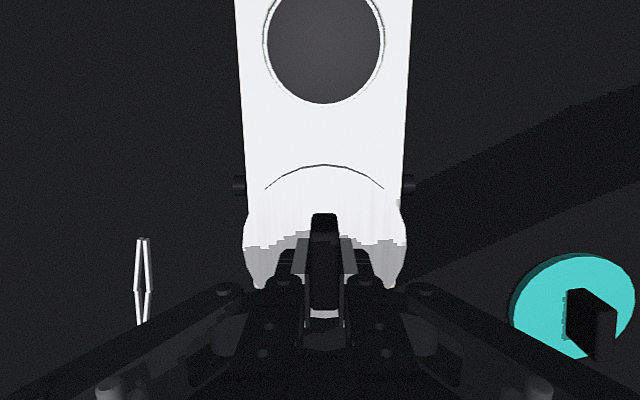

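The picture shows the pocket centred near (324,40), the deck edges near columns 240 and 408, and the plate centred on column 325. Joint 7 is at its limit, so I'll turn half round before laying the plate down. First I measure the deck and pocket in this picture.

```bash
python3 - <<'E'
from h import *
from scipy.optimize import least_squares
im=cv2.imread('pics/w3.png').max(2).astype(int)
M=np.array([[-0.9966,0.0829,-0.0016,0.581],[0.0829,0.9966,0.0015,-0.0349],[0.0017,0.0014,-1,0.22],[0,0,0,1]])
L=[];Rr=[]
for r in range(5,165,5):
    w=np.nonzero(im[r]>140)[0]; w=w[(w>200)&(w<440)]
    L.append(ray('wrist',(w.min()-.5,r),.046,M)[:2]); Rr.append(ray('wrist',(w.max()+.5,r),.046,M)[:2])
def line(P):
    vx,vy,x,y=cv2.fitLine(np.float32(P),cv2.DIST_HUBER,0,.001,.001).ravel(); s=-np.sign(vy); return np.array([x,y]),s*np.array([vx,vy])
a,da=line(L); b,db=line(Rr)
d=(da+db)/2; d/=np.linalg.norm(d); n=np.array([-d[1],d[0]])
mid=(a@n+b@n)/2
print('yaws',np.degrees(np.arctan2(da[1],da[0])),np.degrees(np.arctan2(db[1],db[0])),'width',(a-b)@n,'mid off vs TCP', mid-M[:2,3]@n)
# pocket rim: outer boundary dark line: from center outwards along rays, last dark px
P=[]
for t in np.linspace(0.0,np.pi,40):
    u=np.array([np.cos(t),np.sin(t)]); last=None
    for k in np.arange(45,70,.5):
        q=np.array([324,42])+k*u; 
        if q[1]>0 and im[int(round(q[1])),int(round(q[0]))]<150: last=k
    if last: P.append(ray('wrist',np.array([324,42])+(last+.5)*u,.046,M)[:2])
P=np.array(P); f=least_squares(lambda c:np.hypot(*(P-c[:2]).T)-c[2],[.574,-.14,.042],loss='soft_l1',f_scale=.0005).x
print('pocket',f, 'along from TCP',(f[:2]-M[:2,3])@d,'lateral vs mid',f[:2]@n-mid, 'd',d,'n',n)
# plate rim front arc & sides at z = .22-.0873+.009
E
```

```text
yaws -94.692795 -94.61342 width 0.11758121 mid off vs TCP 0.00017466969117518882
pocket [ 0.57227435 -0.14399501  0.03902259] along from TCP 0.10944330245408583 lateral vs mid -2.1461153666524346e-05 d [-0.08112282 -0.99670416] n [ 0.99670416 -0.08112282]
```

{"fn": "servo_tool", "kwargs": {
  "commands": [0,0,0,0.06,0,0,0,0.18,0,0,0,0.32,0,0,0,0.46,0,0,0,0.6,0,0,0,0.74,0,0,0,0.88,0,0,0,1.02,0,0,0,1.16,0,0,0,1.3,0,0,0,1.44,0,0,0,1.57]
}}

```text
time: 8.1
position: [0.5815, -0.0339, 0.2215]
tcp_rot: [2.312, 2.125, 0.001]
ft_force: [0.1, 0.4, -3.9]
width: 0.0113
```

{"fn": "servo_tool", "kwargs": {
  "commands": [0,0,0,0.14,0,0,0,0.28,0,0,0,0.42,0,0,0,0.56,0,0,0,0.7,0,0,0,0.84,0,0,0,0.98,0,0,0,1.12,0,0,0,1.26,0,0,0,1.4,0,0,0,1.52,0,0,0,1.5716,0,0,0,1.5716,0,0,0,1.5716]
}}

```text
time: 9.5
position: [0.5815, -0.0339, 0.2214]
tcp_rot: [3.139, -0.123, 0.001]
ft_force: [-0.3, 0.8, -2.5]
width: 0.0109
```

```bash
python3 look.py w4 load:0.046 plate:0.13; python3 -c "
from h import *
print(ctrl.observe()['joint_pos'],ctrl.observe()['width'])
cv2.imwrite('pics/s4.png',np.vstack([cams.get_image('scene')[60:360,100:500]]))"
```

```text
[[0.997, -0.0779, 0.0009, 0.5815], [-0.0779, -0.997, -0.0002, -0.0339], [0.0009, 0.0001, -1.0, 0.2214], [0.0, 0.0, 0.0, 1.0]] [ 0.35  0.51 -2.69]
plate (0.9, 27.4, 41.4) [0.4567 0.0729 0.13  ] tool [-0.1328 -0.0967  0.0913]
plate (0.82, 320.1, 242.6) [ 0.5797 -0.0344  0.13  ] tool [-0.0019  0.0006  0.0914]
[ 0.23888532  0.45800685 -0.28890249  1.80209182  0.16094983  0.90407248
 -0.20107352] 0.010865007398436322
```

View pics/s4.png

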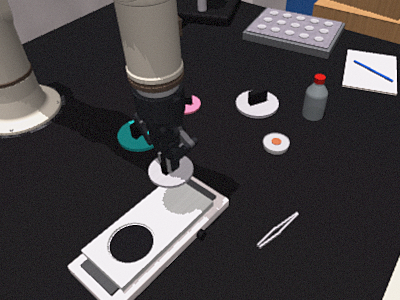

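Plate is level over the loading end and joint 7 is now well inside its range (-0.2). Lowering in small steps while watching the force.

{"fn": "servo_tool", "kwargs": {
  "commands": [0,0.002,0.02,0,0,0.005,0.04,0,0,0.005,0.06,0,0,0.005,0.075,0,0,0.005,0.082,0,0,0.005,0.085,0,0,0.005,0.085,0,0,0.005,0.085,0]
}}

```text
time: 10.5
position: [0.5816, -0.0395, 0.1367]
tcp_rot: [-3.139, 0.126, -0.002]
ft_force: [-0.1, -0.2, -2.9]
width: 0.0111
```

{"fn": "servo_tool", "kwargs": {
  "commands": [0,0,0.0005,0,0,0,0.001,0,0,0,0.001,0]
}}

```text
time: 10.8
position: [0.5811, -0.0396, 0.1352]
tcp_rot: [3.139, -0.127, 0.001]
ft_force: [1.1, -0.4, -3.7]
width: 0.0107
```

{"fn": "servo_tool", "kwargs": {
  "commands": [0,0,0.0005,0,0,0,0.001,0,0,0,0.001,0]
}}

```text
time: 11.1
position: [0.5809, -0.0395, 0.1338]
tcp_rot: [-3.139, 0.126, 0.0]
ft_force: [0.2, 0.1, -3.0]
width: 0.0111
```

{"fn": "servo_tool", "kwargs": {
  "commands": [0,0,0.0005,0,0,0,0.001,0,0,0,0.001,0]
}}

```text
time: 11.4
position: [0.581, -0.0395, 0.1333]
tcp_rot: [3.139, -0.126, 0.0]
ft_force: [-2.6, 0.9, 3.3]
width: 0.0109
```

Contact (about 6 N). Opening slightly so the plate lies freely flat, then regripping lightly.

{"fn": "servo_tool", "kwargs": {
  "commands": [0,0,0,0,0,0,0,0,0,0,0,0,0,0,0,0,0,0,0,0],
  "gripper": 0.5,
  "grip_force": 20
}}

```text
time: 11.9
position: [0.581, -0.0396, 0.1329]
tcp_rot: [-3.139, 0.127, -0.0]
ft_force: [-0.4, -1.2, -0.6]
width: 0.0215
```

```bash
python3 look.py w5 load:0.046 plate:0.046; python3 - <<'E'
from h import *
cams.get_image('top')
cv2.imwrite('pics/t5.png',cams.get_image('top'))
for c in ['top']:
    for t,z in [('plate',.046),('seat',.046),('stage',0)]:
        for r in find(c,t): print(c,t,r,ray(c,r[1:],z).round(4))
E
```

```text
[[0.9968, -0.0805, 0.0001, 0.581], [-0.0805, -0.9968, 0.0, -0.0396], [0.0001, -0.0, -1.0, 0.1329], [0.0, 0.0, 0.0, 1.0]] [-0.04 -0.16 -0.82]
plate (0.91, 321.3, 241.8) [ 0.58   -0.0377  0.046 ] tool [-0.0012 -0.0017  0.0869]
top plate (0.91, 333.2, 308.4) [0.3595 0.1117 0.046 ]
top plate (0.76, 258.0, 297.6) [0.3773 0.2616 0.046 ]
top plate (0.71, 408.9, 200.2) [ 0.5797 -0.0376  0.046 ]
top plate (0.33, 450.8, 206.0) [ 0.5702 -0.1236  0.046 ]
top seat (0.59, 457.2, 201.5) [ 0.5798 -0.1367  0.046 ]
top stage (0.88, 452.7, 206.8) [ 0.5719 -0.1438  0.    ]
```

The plate lies flat at about -0.106 m in stage x, so milestone 1 is met. Regripping with 20 N and sliding most of the way.

{"fn": "servo_tool", "kwargs": {
  "commands": [0,0,0,0,0,0,0,0,0,0,0,0,0,0,0,0],
  "gripper": 1,
  "grip_force": 22
}}

```text
time: 12.7
position: [0.5811, -0.0396, 0.1329]
tcp_rot: [-3.139, 0.127, -0.0]
ft_force: [-0.3, 1.5, 0.3]
width: 0.0116
```

{"fn": "servo_tool", "kwargs": {
  "commands": [0,0.002,0.0,0,0,0.005,0.0,0,0,0.009,0.0,0,0,0.013,0.0,0,0,0.017,0.0,0,0,0.021,0.0,0,0,0.025,0.0,0,0,0.028,0.0,0,0,0.03,0.0,0]
}}

```text
time: 13.6
position: [0.5786, -0.0698, 0.133]
tcp_rot: [-3.139, 0.127, -0.0]
ft_force: [-0.5, 2.4, 2.1]
width: 0.0112
```

{"fn": "servo_tool", "kwargs": {
  "commands": [0,0.003,0.0,0,0,0.006,0.0,0,0,0.01,0.0,0,0,0.014,0.0,0,0,0.018,0.0,0,0,0.022,0.0,0,0,0.026,0.0,0,0,0.03,0.0,0,0,0.034,0.0,0,0,0.038,0.0,0,0,0.042,0.0,0,0,0.046,0.0,0,0,0.05,0.0,0,0,0.053,0.0,0,0,0.055,0.0,0,0,0.055,0.0,0]
}}

```text
time: 15.2
position: [0.5741, -0.125, 0.1329]
tcp_rot: [3.139, -0.127, 0.0]
ft_force: [0.4, 2.1, 4.4]
width: 0.0114
```

```bash
python3 look.py w6 plate:0.046; python3 - <<'E'
from h import *
im=cams.get_image('top'); cv2.imwrite('pics/t6.png',cv2.resize(im[150:260,340:520],(720,440),interpolation=cv2.INTER_CUBIC))
E
```

```text
[[0.9967, -0.0811, -0.0, 0.5741], [-0.0811, -0.9967, -0.0005, -0.125], [0.0, 0.0005, -1.0, 0.1329], [0.0, 0.0, 0.0, 1.0]] [0.8  1.33 3.77]
plate (0.65, 322.5, 239.3) [ 0.5738 -0.1219  0.046 ] tool [-0.0006 -0.0031  0.0869]
```

View pics/w6.png

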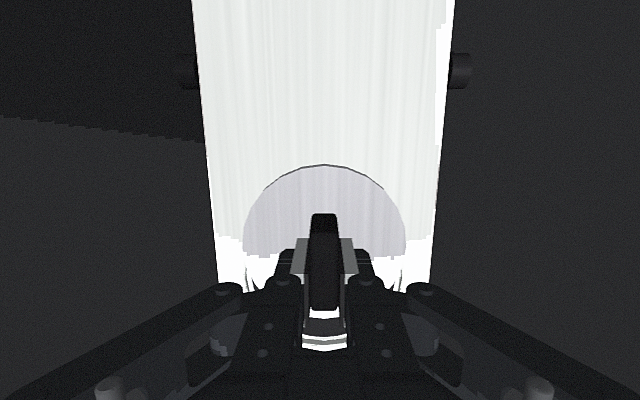

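View: plate flat on the deck and centred between the deck edges (205 to 440 around its centre at 325), with the bar at column 323. Advancing gently with a slight downward bias.

{"fn": "servo_tool", "kwargs": {
  "commands": [0,0.002,0.0,0,0,0.004,0.0005,0,0,0.006,0.0005,0,0,0.008,0.0005,0,0,0.01,0.0005,0,0,0.012,0.0005,0,0,0.014,0.0005,0]
}}

```text
time: 16.05
position: [0.573, -0.1382, 0.1324]
tcp_rot: [-3.139, 0.126, -0.0]
ft_force: [-0.1, 4.0, 3.6]
width: 0.0116
```

{"fn": "servo_tool", "kwargs": {
  "commands": [0,0.0015,0.0,0,0,0.003,0.0,0,0,0.004,0.0,0]
}}

```text
time: 16.35
position: [0.5717, -0.1434, 0.1316]
tcp_rot: [3.138, -0.128, -0.003]
ft_force: [-0.1, 0.5, -3.8]
width: 0.0116
```

The force went back to hanging weight (-3.8 N), so the plate has lost deck support. Lowering a little while creeping on.

{"fn": "servo_tool", "kwargs": {
  "commands": [0,0.0005,0.001,0,0,0.001,0.002,0,0,0.001,0.002,0]
}}

```text
time: 16.65
position: [0.5718, -0.1445, 0.1298]
tcp_rot: [3.138, -0.128, -0.003]
ft_force: [-0.7, -2.1, -2.2]
width: 0.0116
```

{"fn": "servo_tool", "kwargs": {
  "commands": [0,0,0.0005,0,0,0,0.001,0,0,0,0.0015,0]
}}

```text
time: 16.95
position: [0.5721, -0.1445, 0.1293]
tcp_rot: [3.137, -0.128, -0.001]
ft_force: [-4.5, -4.0, 5.9]
width: 0.0114
```

It is nearly home, with light side contact. Releasing so it settles by its own weight.

{"fn": "servo_tool", "kwargs": {
  "commands": [-0.0005,0.0005,-0.001,0,-0.0005,0.0005,-0.001,0,-0.0005,0.0005,-0.001,0,-0.0005,0.0005,-0.001,0,-0.0005,0.0005,-0.001,0],
  "gripper": 0.5
}}

```text
time: 17.45
position: [0.5722, -0.1433, 0.1299]
tcp_rot: [-3.139, 0.126, -0.0]
ft_force: [0.1, 0.2, -0.6]
width: 0.0213
```

```bash
python3 look.py w7 plate:0.041; python3 - <<'E'
from h import *
im=cams.get_image('scene'); cv2.imwrite('pics/s7.png',cv2.resize(im[220:380,150:340],(760,640))[:600])
im=cv2.imread('pics/w7.png'); cv2.imwrite('pics/w7c.png',cv2.resize(im[140:360,190:460],(733,597)))
E
```

```text
[[0.9968, -0.0801, 0.0003, 0.5722], [-0.0801, -0.9968, 0.0003, -0.1433], [0.0002, -0.0003, -1.0, 0.1299], [0.0, 0.0, 0.0, 1.0]] [0.3  0.34 1.02]
plate (0.65, 323.1, 241.5) [ 0.5721 -0.1422  0.041 ] tool [-0.0003 -0.001   0.0889]
```

View pics/w7c.png

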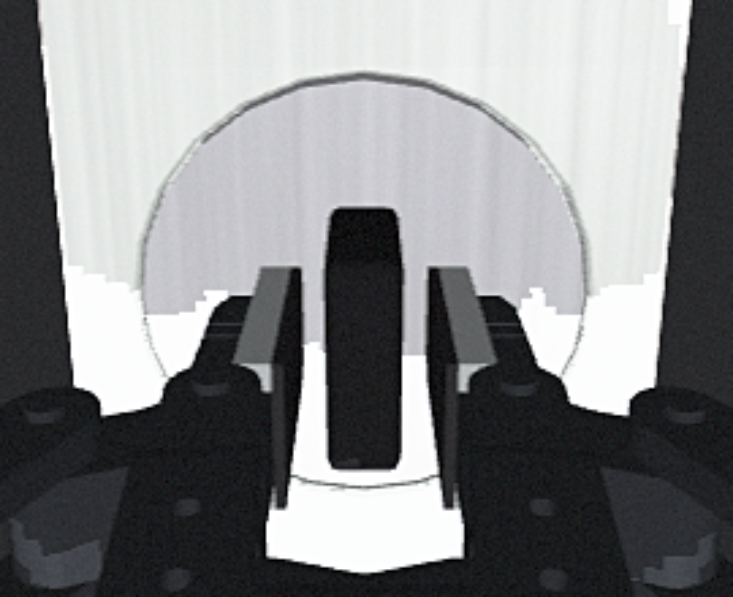

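The crop shows the plate inside the pocket with a thin rim gap all round and the pads clear of the bar. Retreating upward to check the seating.

{"fn": "servo_tool", "kwargs": {
  "commands": [0,0,-0.005,0,0,0,-0.02,0,0,0,-0.05,0,0,-0.02,-0.09,0,0,-0.05,-0.12,0,0,-0.07,-0.13,0,0,-0.07,-0.13,0,0,-0.07,-0.13,0]
}}

```text
time: 18.4
position: [0.5778, -0.074, 0.2609]
tcp_rot: [3.138, -0.125, 0.002]
ft_force: [0.0, -0.5, -0.5]
width: 0.0214
```

```bash
python3 look.py w8 plate:0.041; python3 - <<'E'
from h import *
im=cams.get_image('scene'); a=cv2.resize(im[240:360,160:320],(640,480),interpolation=cv2.INTER_CUBIC)[:,:]
cv2.imwrite('pics/s8.png',a)
w=cv2.imread('pics/w8.png'); print(w.shape)
b=cv2.resize(w,(480,300)); a=cv2.resize(a,(400,300)); cv2.imwrite('pics/c8.png',np.vstack([b,cv2.copyMakeBorder(a,0,0,0,80,0)]))
E
```

```text
[[0.9968, -0.0795, 0.0012, 0.5778], [-0.0795, -0.9968, -0.0009, -0.074], [0.0013, 0.0008, -1.0, 0.2609], [0.0, 0.0, 0.0, 1.0]] [-0.41 -0.28 -0.06]
plate (0.89, 319.6, 257.0) [ 0.5685 -0.1436  0.041 ] tool [-0.004   0.0699  0.2199]
(400, 640, 3)
```

View pics/c8.png

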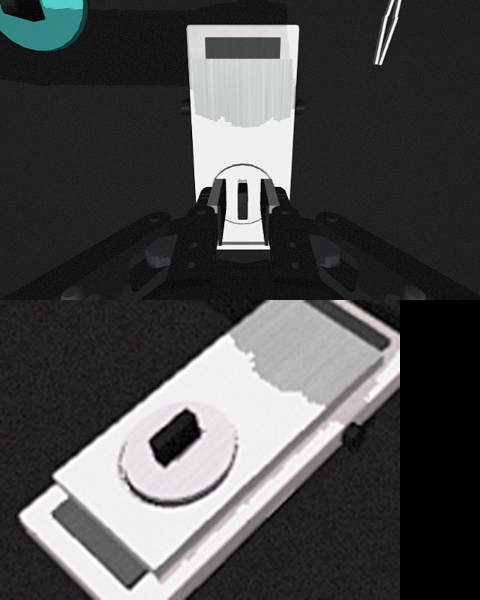

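The plate sits concentric in the pocket. One closer look from overhead to check the rim gap all round.

{"fn": "servo_tool", "kwargs": {
  "commands": [0,0.03,0,0,0,0.07,0,0,0,0.11,0.02,0,0,0.13,0.04,0,0,0.13,0.06,0,0,0.13,0.06,0,0,0.13,0.06,0]
}}

```text
time: 19.25
position: [0.5666, -0.2036, 0.1992]
tcp_rot: [-3.138, 0.127, 0.003]
ft_force: [0.0, 0.1, 0.6]
width: 0.0215
```

```bash
python3 look.py w9 plate:0.041; python3 - <<'E'
from h import *
w=cv2.imread('pics/w9.png'); M=T()
c=find('wrist','plate')[0]; print(c)
x,y=int(c[1]),int(c[2]); y=min(max(y,100),300)
cv2.imwrite('pics/w9c.png',cv2.resize(w[y-100:y+100,x-120:x+120],(720,600),interpolation=cv2.INTER_CUBIC)); print(x-120,y-100)
E
```

```text
[[0.9967, -0.081, -0.002, 0.5666], [-0.081, -0.9967, 0.0011, -0.2036], [-0.0021, -0.0009, -1.0, 0.1992], [0.0, 0.0, 0.0, 1.0]] [ 0.65 -0.27  0.73]
plate (0.84, 322.5, 118.0) [ 0.5706 -0.1421  0.041 ] tool [-0.0007 -0.0614  0.1582]
(0.84, 322.5, 118.0)
202 18
```

View pics/w9c.png

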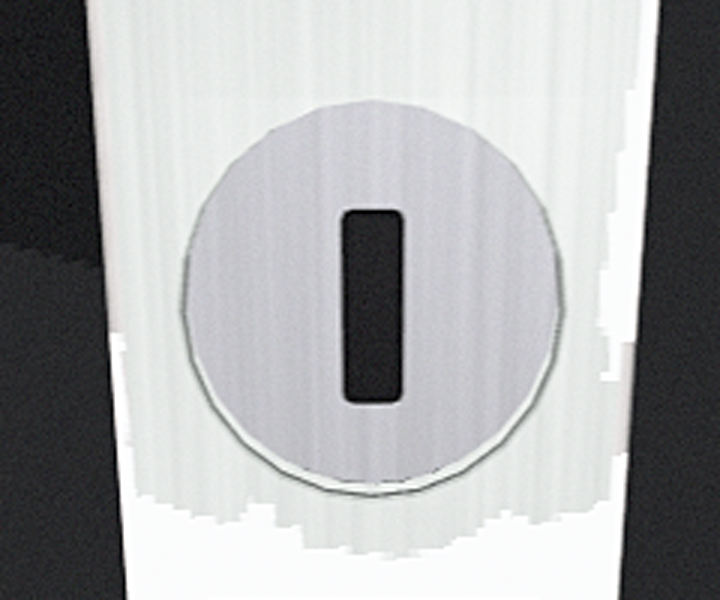

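The plate is laterally centred (column 373). The gap is all on the +x side, about 3–4 mm at row 490, with none at the rear, so it is against the rear wall or possibly still resting on its bevel there. I'll regrip lightly and nudge it about 2 mm towards +x to make sure.

{"fn": "servo_tool", "kwargs": {
  "commands": [0.0005,-0.03,0,0,0.0005,-0.055,0,0,0.0005,-0.0613,0,0,0.0005,-0.0613,0.02,0,0.0005,-0.0613,0.045,0,0.0005,-0.0613,0.06,0,0.0005,-0.0613,0.068,0,0.0005,-0.0613,0.07,0,0.0005,-0.0613,0.07,0]
}}

```text
time: 20.3
position: [0.573, -0.1426, 0.1302]
tcp_rot: [3.139, -0.127, 0.001]
ft_force: [0.3, -0.2, 0.4]
width: 0.0215
```

{"fn": "servo_tool", "kwargs": {
  "commands": [0,0,0,0,0,0,0,0,0,0,0,0,0,0,0,0],
  "gripper": 1,
  "grip_force": 20
}}

```text
time: 20.7
position: [0.5729, -0.1427, 0.1304]
tcp_rot: [3.139, -0.127, 0.001]
ft_force: [-0.1, -1.4, 0.7]
width: 0.0112
```

{"fn": "servo_tool", "kwargs": {
  "commands": [0,0.0005,0,0,0,0.001,0,0,0,0.0015,0,0,0,0.002,0,0,0,0.002,0,0]
}}

```text
time: 21.2
position: [0.573, -0.1432, 0.1303]
tcp_rot: [-3.138, 0.125, -0.001]
ft_force: [-1.1, 5.3, 4.8]
width: 0.0112
```

It resists after 0.5 mm. Letting go, I'll measure the rim and ring from the last overhead picture properly.

{"fn": "servo_tool", "kwargs": {
  "commands": [0,-0.0015,0,0,0,-0.0015,0,0,0,-0.0015,0,0,0,-0.0015,0,0],
  "gripper": 0.5
}}

```text
time: 21.6
position: [0.5724, -0.1434, 0.1296]
tcp_rot: [3.139, -0.127, -0.001]
ft_force: [0.5, 0.2, 0.2]
width: 0.0215
```

```bash
python3 - <<'E'
from h import *
M=np.array([[0.9967,-0.081,-0.002,0.5666],[-0.081,-0.9967,0.0011,-0.2036],[-0.0021,-0.0009,-1,0.1992],[0,0,0,1]])
px=lambda u,v:(202+(u+.5)/3-.5,18+(v+.5)/3-.5)
d=np.array([-.0811,-.9967]); n=np.array([.9967,-.0811]); o=np.array([.5723,-.144])
for nm,(u,v),z in [('plate bottom',(373,482),.05),('plate top',(373,100),.05),('ring bottom',(373,496),.046),('ringL',(182,300),.046),('ringR',(565,300),.046),('plateL',(188,300),.05),('plateR',(559,300),.05),('bar lo edge',(373,404),.077),('bar hi edge',(373,209),.077)]:
    P=ray('wrist',px(u,v),z,M)[:2]-o; print(nm,'along %.1f lat %.1f'%(P@d*1e3,P@n*1e3))
print(ctrl.observe()['ft_force'],ctrl.observe()['position'])
E
```

```text
plate bottom along 37.8 lat 0.5
plate top along -42.0 lat 0.4
ring bottom along 42.0 lat 0.5
ringL along -2.1 lat -41.5
ringR along -2.0 lat 42.6
plateL along -2.2 lat -39.5
plateR along -2.1 lat 40.5
bar lo edge along 16.8 lat 0.3
bar hi edge along -19.2 lat 0.3
[0.45767915 0.17494723 0.23010119] [ 0.57238955 -0.14335106  0.12960903]
```

The pocket centre is at 0 and the plate centre at about -2 mm. The bar centre is at -1.2 mm, which hints at a slight nose-down tilt, with the rear bevel on the rim. Nudging again in finer steps.

{"fn": "servo_tool", "kwargs": {
  "commands": [0,0,0,0,0,0,0,0,0,0,0,0,0,0,0,0],
  "gripper": 1,
  "grip_force": 25
}}

```text
time: 22.0
position: [0.5726, -0.1432, 0.1298]
tcp_rot: [3.139, -0.127, 0.0]
ft_force: [0.9, -0.8, -1.0]
width: 0.0113
```

{"fn": "servo_tool", "kwargs": {
  "commands": [0,0.0007,-0.0003,0,0,0.0015,-0.0003,0,0,0.002,-0.0003,0]
}}

```text
time: 22.3
position: [0.5721, -0.1447, 0.1299]
tcp_rot: [-3.139, 0.126, 0.001]
ft_force: [-0.5, 0.8, -2.4]
width: 0.0112
```

{"fn": "servo_tool", "kwargs": {
  "commands": [0,0.0005,0,0,0,0.001,0,0,0,0.001,0,0]
}}

```text
time: 22.6
position: [0.5722, -0.1461, 0.13]
tcp_rot: [3.139, -0.127, -0.001]
ft_force: [0.1, 0.9, -2.9]
width: 0.011
```

The plate moved about 2.7 mm freely, its weight on the pads (fz about -3 N). Releasing, backing off and remeasuring.

{"fn": "servo_tool", "kwargs": {
  "commands": [0,0,0,0,0,0,0,0,0,0,0,0,0,0,0,0],
  "gripper": 0.5
}}

```text
time: 23.0
position: [0.5726, -0.1459, 0.1305]
tcp_rot: [3.139, -0.126, 0.001]
ft_force: [-0.2, 0.6, -0.3]
width: 0.0216
```

{"fn": "servo_tool", "kwargs": {
  "commands": [0,0,-0.01,0,0,0,-0.035,0,0,0,-0.07,0,0,0.03,-0.07,0,0,0.055,-0.07,0,0,0.058,-0.07,0,0,0.058,-0.07,0,0,0.058,-0.07,0]
}}

```text
time: 23.8
position: [0.5679, -0.2024, 0.2003]
tcp_rot: [-3.138, 0.125, -0.0]
ft_force: [0.5, 0.5, -0.4]
width: 0.0211
```

```bash
python3 look.py w10 plate:0.041; python3 - <<'E'
from h import *
w=cv2.imread('pics/w10.png'); print(find('wrist','plate')[0])
cv2.imwrite('pics/w10c.png',cv2.resize(w[18:218,202:442],(720,600),interpolation=cv2.INTER_CUBIC))
E
```

```text
[[0.9968, -0.0794, 0.0001, 0.5679], [-0.0794, -0.9968, 0.001, -0.2024], [0.0, -0.001, -1.0, 0.2003], [0.0, 0.0, 0.0, 1.0]] [-0.15  0.06 -0.1 ]Traceback (most recent call last):
  File "<stdin>", line 2, in <module>
IndexError: list index out of range
```

```bash
python3 - <<'E'
from h import *
w=cv2.imread('pics/w10.png')
cv2.imwrite('pics/w10c.png',cv2.resize(w[18:218,202:442],(720,600),interpolation=cv2.INTER_CUBIC))
E
```

```text
(no output)
```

View pics/w10c.png

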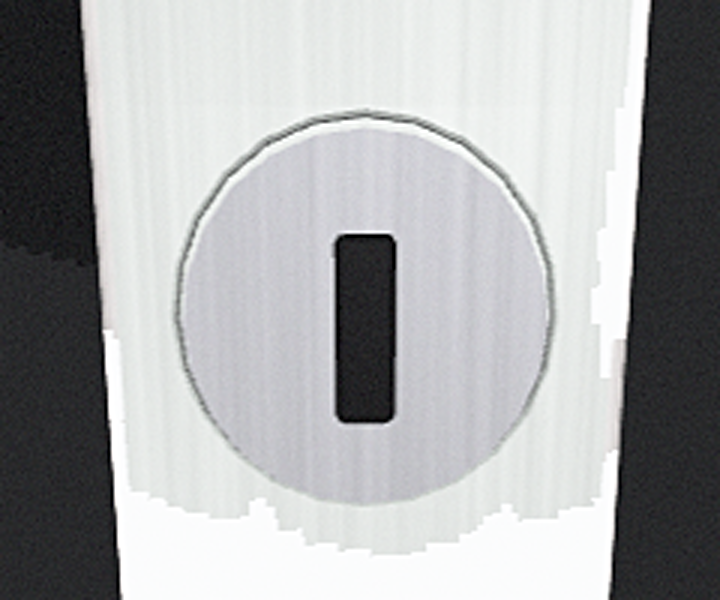

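Now the plate bears on the +x side: the gap is at rows 111–128 at the rear, none at row 505, with the bar at rows 233–423.

```bash
python3 - <<'E'
from h import *
px=lambda u,v:(202+(u+.5)/3-.5,18+(v+.5)/3-.5)
d=np.array([-.0811,-.9967]); n=np.array([.9967,-.0811]); o=np.array([.5723,-.144])
M1=np.array([[0.9967,-0.081,-0.002,0.5666],[-0.081,-0.9967,0.0011,-0.2036],[-0.0021,-0.0009,-1,0.1992],[0,0,0,1]])
M2=np.array([[0.9968,-0.0794,0.0001,0.5679],[-0.0794,-0.9968,0.001,-0.2024],[0,-.001,-1,0.2003],[0,0,0,1]])
for im,M,cu,pts in [('w9',M1,373,dict(pb=(482,.05),pt=(100,.05),rb=(496,.046),bl=(404,.077),bh=(209,.077))),('w10',M2,366,dict(pb=(505,.05),pt=(128,.05),rt=(111,.046),bl=(423,.077),bh=(233,.077)))]:
    print(im,{k:round(float((ray('wrist',px(cu,v),z,M)[:2]-o)@d*1e3),1) for k,(v,z) in pts.items()})
    for z in (.077,.079,.081):
        print(z,(np.linalg.norm(ray('wrist',px(cu,pts['bl'][0]),z,M)-ray('wrist',px(cu,pts['bh'][0]),z,M))*1e3).round(2))
E
```

```text
w9 {'pb': 37.8, 'pt': -42.0, 'rb': 42.0, 'bl': 16.8, 'bh': -19.2}
0.077 35.94
0.079 35.56
0.081 35.19
w10 {'pb': 42.1, 'pt': -38.1, 'rt': -41.9, 'bl': 19.3, 'bh': -16.3}
0.077 35.61
0.079 35.24
0.081 34.88
```

The numbers show the plate's travel in the pocket is ±2.0 mm, exactly the free play of a plate within the walls, but the bar offset leaves a doubt of about 0.02 rad. I'll centre the plate in the pocket, where nothing can hold its rim up.

{"fn": "servo_tool", "kwargs": {
  "commands": [0,-0.03,0,0,0,-0.05,0,0,0,-0.0567,0,0,0,-0.0567,0.02,0,0,-0.0567,0.045,0,0,-0.0567,0.06,0,0,-0.0567,0.068,0,0,-0.0567,0.0705,0,0,-0.0567,0.0705,0,0,-0.0567,0.0705,0]
}}

```text
time: 24.95
position: [0.5729, -0.1474, 0.1305]
tcp_rot: [3.139, -0.127, 0.002]
ft_force: [-0.5, 0.2, 0.1]
width: 0.0214
```

{"fn": "servo_tool", "kwargs": {
  "commands": [0,0,0,0,0,0,0,0,0,0,0,0,0,0,0,0],
  "gripper": 1,
  "grip_force": 25
}}

```text
time: 25.35
position: [0.573, -0.1474, 0.1307]
tcp_rot: [3.139, -0.126, 0.003]
ft_force: [-0.2, 0.9, 6.1]
width: 0.0114
```

{"fn": "servo_tool", "kwargs": {
  "commands": [0,-0.0007,-0.0003,0,0,-0.0014,-0.0003,0,0,-0.002,-0.0003,0,0,-0.002,0,0]
}}

```text
time: 25.75
position: [0.5729, -0.1468, 0.1307]
tcp_rot: [3.137, -0.128, 0.002]
ft_force: [-1.9, -4.6, 10.0]
width: 0.0112
```

The closing pads press the plate down (fz +10 N) and friction holds it. Relieving by raising about 1 mm, then moving back.

{"fn": "servo_tool", "kwargs": {
  "commands": [0,0,-0.001,0,0,0,-0.002,0,0,0,-0.002,0]
}}

```text
time: 26.05
position: [0.5715, -0.1444, 0.1308]
tcp_rot: [-3.138, 0.126, 0.004]
ft_force: [0.2, 0.0, -1.7]
width: 0.0113
```

{"fn": "servo_tool", "kwargs": {
  "commands": [0.0005,0.0005,0,0,0.0005,0.001,0,0,0.0005,0.001,0,0]
}}

```text
time: 26.35
position: [0.5726, -0.1461, 0.1313]
tcp_rot: [-3.139, 0.126, 0.001]
ft_force: [-0.3, -0.8, -2.5]
width: 0.0112
```

{"fn": "servo_tool", "kwargs": {
  "commands": [0,0,0,0,0,0,0,0,0,0,0,0,0,0,0,0],
  "gripper": 0.5
}}

```text
time: 26.75
position: [0.5731, -0.1463, 0.132]
tcp_rot: [3.139, -0.127, 0.001]
ft_force: [0.1, -0.1, 0.5]
width: 0.0214
```

{"fn": "servo_tool", "kwargs": {
  "commands": [0,0,-0.01,0,0,0,-0.035,0,0,0,-0.07,0,0,0.03,-0.07,0,0,0.055,-0.07,0,0,0.058,-0.07,0,0,0.058,-0.07,0,0,0.058,-0.07,0]
}}

```text
time: 27.55
position: [0.5684, -0.2027, 0.2019]
tcp_rot: [-3.138, 0.125, -0.0]
ft_force: [-0.5, 0.2, -0.5]
width: 0.021
```

```bash
python3 look.py w11 plate:0.041; python3 - <<'E'
from h import *
M=T(); w=cv2.imread('pics/w11.png'); w9=cv2.imread('pics/w10.png')
d=np.array([-.0811,-.9967]); n=np.array([.9967,-.0811]); o=np.array([.5723,-.144])
print(np.array(ctrl.observe()['position']).round(4))
M2=np.array([[0.9968,-0.0794,0.0001,0.5679],[-0.0794,-0.9968,0.001,-0.2024],[0,-.001,-1,0.2003],[0,0,0,1]])
for nm,im,m in (('w10',w9,M2),('w11',w,M)):
    g=im.max(2); blk=((g<90)*255).astype(np.uint8)
    # bar: dark blob closest to (322,125)
    nl,lab,st,ce=cv2.connectedComponentsWithStats(blk)
    i=min([k for k in range(1,nl) if 800<st[k,4]<3000],key=lambda k:abs(ce[k]-[322,125]).sum())
    P=ray('wrist',ce[i],.077,m)[:2]-o; print(nm,'bar',st[i],'along %.1f lat %.1f'%(P@d*1e3,P@n*1e3))
    # plate: purplish-grey (blue-ish) colour
    hsv=im.astype(int); s=(hsv[...,0]-hsv[...,1]); mask=((s>3)&(g>150)).astype(np.uint8)
    mask=cv2.morphologyEx(mask,cv2.MORPH_CLOSE,np.ones((15,15))); mask=cv2.morphologyEx(mask,cv2.MORPH_OPEN,np.ones((5,5)))
    c,_=cv2.findContours(mask,0,1); c=max(c,key=cv2.contourArea)
    Q=np.array([ray('wrist',q[0],.05,m)[:2]-o for q in c]); A=np.c_[2*Q,np.ones(len(Q))]; x=np.linalg.lstsq(A,(Q**2).sum(1),rcond=None)[0]
    print('plate along %.1f lat %.1f r %.1f'%(x[:2]@d*1e3,x[:2]@n*1e3,np.sqrt(x[2]+x[:2]@x[:2])*1e3))
    c0=int(round(ce[i][0])); print('col profile',c0,[tuple(im[r,c0-14]) [0:2] for r in range(50,66)],[tuple(im[r,c0-14])[0:2] for r in range(176,192)])
E
```

```text
[[0.9968, -0.0795, 0.0001, 0.5684], [-0.0795, -0.9968, 0.001, -0.2027], [0.0001, -0.001, -1.0, 0.2019], [0.0, 0.0, 0.0, 1.0]] [ 0.15  0.41 -0.04]
plate (0.81, 322.8, 120.6) [ 0.5726 -0.1431  0.041 ] tool [-0.0005 -0.0596  0.1609]
[ 0.5685 -0.2023  0.2017]
w10 bar [ 314   96   20   63 1247] along 1.1 lat 0.2
plate along 1.7 lat 0.1 r 39.2
col profile 323 [(np.uint8(234), np.uint8(237)), (np.uint8(232), np.uint8(235)), (np.uint8(233), np.uint8(234)), (np.uint8(235), np.uint8(237)), (np.uint8(240), np.uint8(241)), (np.uint8(241), np.uint8(243)), (np.uint8(205), np.uint8(208)), (np.uint8(170), np.uint8(174)), (np.uint8(84), np.uint8(84)), (np.uint8(251), np.uint8(252)), (np.uint8(245), np.uint8(247)), (np.uint8(242), np.uint8(244)), (np.uint8(228), np.uint8(227)), (np.uint8(216), np.uint8(212)), (np.uint8(215), np.uint8(212)), (np.uint8(219), np.uint8(212))] [(np.uint8(202), np.uint8(196)), (np.uint8(199), np.uint8(196)), (np.uint8(201), np.uint8(194)), (np.uint8(201), np.uint8(197)), (np.uint8(197), np.uint8(195)), (np.uint8(202), np.uint8(196)), (np.uint8(198), np.uint8(193)), (np.uint
[... 707 characters left out ...]
uint8(221), np.uint8(216)), (np.uint8(218), np.uint8(212)), (np.uint8(218), np.uint8(215)), (np.uint8(219), np.uint8(217)), (np.uint8(220), np.uint8(215)), (np.uint8(216), np.uint8(209))] [(np.uint8(204), np.uint8(199)), (np.uint8(202), np.uint8(197)), (np.uint8(200), np.uint8(194)), (np.uint8(202), np.uint8(197)), (np.uint8(204), np.uint8(199)), (np.uint8(197), np.uint8(198)), (np.uint8(121), np.uint8(122)), (np.uint8(212), np.uint8(214)), (np.uint8(226), np.uint8(228)), (np.uint8(230), np.uint8(231)), (np.uint8(228), np.uint8(230)), (np.uint8(226), np.uint8(228)), (np.uint8(226), np.uint8(229)), (np.uint8(226), np.uint8(229)), (np.uint8(226), np.uint8(229)), (np.uint8(225), np.uint8(228))]
```

The plate is now centred (0.0 along, 0.6 mm lateral, gap at both ends). As a height check, I'll touch the bar top lightly with shut fingertips, expecting contact at TCP z of about 0.150 if seated.

{"fn": "servo_tool", "kwargs": {
  "commands": [0,-0.03,0,0,0,-0.05,0,0,0,-0.058,0,0,0,-0.058,0.015,0,0,-0.058,0.03,0,0,-0.058,0.042,0,0,-0.058,0.046,0,0,-0.058,0.046,0,0,-0.058,0.046,0],
  "gripper": 1,
  "grip_force": 20
}}

```text
time: 28.55
position: [0.5729, -0.1467, 0.1556]
tcp_rot: [-3.139, 0.128, 0.0]
ft_force: [-0.5, -0.2, 0.2]
width: -0.0
```

{"fn": "servo_tool", "kwargs": {
  "commands": [0,0,0.0005,0,0,0,0.001,0,0,0,0.0015,0,0,0,0.002,0,0,0,0.002,0]
}}

```text
time: 29.05
position: [0.5729, -0.1462, 0.1538]
tcp_rot: [3.139, -0.126, 0.0]
ft_force: [-0.6, -0.1, -0.1]
width: 0.0001
```

{"fn": "servo_tool", "kwargs": {
  "commands": [0,0,0.0005,0,0,0,0.001,0,0,0,0.0015,0,0,0,0.002,0,0,0,0.002,0]
}}

```text
time: 29.55
position: [0.5728, -0.1462, 0.1516]
tcp_rot: [-3.139, 0.127, 0.0]
ft_force: [-0.4, 0.3, -0.4]
width: -0.0002
```

{"fn": "servo_tool", "kwargs": {
  "commands": [0,0,0.0005,0,0,0,0.001,0,0,0,0.001,0]
}}

```text
time: 29.85
position: [0.5728, -0.1462, 0.1506]
tcp_rot: [-3.139, 0.127, 0.0]
ft_force: [-0.5, -0.0, 0.5]
width: -0.0004
```

{"fn": "servo_tool", "kwargs": {
  "commands": [0,0,0.0005,0,0,0,0.001,0,0,0,0.001,0]
}}

```text
time: 30.15
position: [0.5729, -0.1463, 0.1498]
tcp_rot: [3.139, -0.127, 0.0]
ft_force: [0.4, -0.1, 1.0]
width: -0.0
```

No contact until z = 0.1498 (bar top about 0.077), which matches an underside at 0.041: fully down. Retreating and handing in.

{"fn": "servo_tool", "kwargs": {
  "commands": [0,0,-0.01,0,0,0,-0.04,0,0,0,-0.08,0,0,0,-0.12,0,0,0,-0.13,0,0,0,-0.13,0,0,0,-0.13,0]
}}

```text
time: 30.85
position: [0.5722, -0.1462, 0.2791]
tcp_rot: [-3.139, 0.127, 0.002]
ft_force: [0.6, 0.3, -0.4]
width: 0.0003
```

```bash
python3 - <<'E'
from h import *
s=ctrl.observe(); print(s['time'],s['position'],s['ft_force'])
cams.get_image('top')
for t,z in [('plate',.041),('bottle',0),('dish',0),('tweezers',0)]:
    for r in find('top',t): print(t,r,ray('top',r[1:],z).round(3))
print(ctrl.close_job())
E
```

```text
30.85 [ 0.57222412 -0.14623872  0.27908764] [ 0.63606263  0.25387215 -0.37552813]
plate (0.96, 206.5, 222.4) [0.524 0.371 0.041]
plate (0.89, 335.2, 307.7) [0.36  0.107 0.041]
plate (0.75, 257.8, 301.2) [0.369 0.262 0.041]
plate (0.71, 455.6, 206.5) [ 0.57  -0.135  0.041]
bottle (0.65, 187.9, 154.2) [0.669 0.428 0.   ]
dish (0.68, 262.7, 170.2) [0.639 0.267 0.   ]
dish (0.65, 408.8, 198.8) [ 0.587 -0.049  0.   ]
tweezers (0.69, 362.7, 113.0) [0.771 0.054 0.   ]
the job is handed in; nothing more can be done
None
```

I picked up the small white plate by its bar and laid it flat on the loading end, about 106 mm before the stage origin. I then slid it along the deck until it dropped into the pocket, released it, and handed the job in at about 31 s on the robot's clock.

**Seating:** After the first release an overhead picture hinted that the plate was slightly tilted. It was about 2 mm off the pocket's centre, with no gap at the rear. I regripped it lightly three times inside the pocket: the first nudge was resisted, the second took it over to the far side, and the third centred it.

**Last checks that agreed:**
- The rim fit put the plate 0.0 mm along and 0.6 mm across from the pocket centre I measured.
- A light touch on the bar top showed no contact until the tool was at z = 0.150. That puts the bar top at about 77 mm, which matches a fully seated plate.
- The highest external force I read at the wrist was about 10 N. The bottle, dish and tweezers were found within about 4 mm of where they started.

**Checks that disagreed:**
- The final top-camera network placed the plate about 8 mm off along the stage. I put this down to network scatter, because the wrist camera and the touch check agreed with each other.
- The bar looked about 0.7 mm off the rim's centre in both of the last two overhead pictures. I took this as camera bias rather than tilt.

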